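# Put away the plates and reagents after the day's work

### The job

Sort what is left on the dark bench mat into its carriers (leave all that stands off the mat): both petri dishes into the four-rod metal dish stand for the incubator, flat, one on top of the other; the amber bottle and the smaller clear bottle (green band) into the blue fridge caddy, one standing in each bay; and the larger clear bottle of ethanol (red band), which must not go in a fridge, standing in the red flammables tray. Keep dishes level and bottles upright all the way, set each thing down on the floor of its carrier, and leave the timer and the marker where they lie.

Things in the scene. Friction and masses are not known exactly. Their poses are not given: they have to be found in the camera images.
- petri_a: First of two: shallow round clear petri dish with lid, cream agar inside, 62 mm across and 16 mm high, lying flat on the dark mat, lid up. The lid rim (top 2 mm) is its widest part, so a grip must reach it; the base is 58 mm across. One rigid piece. Origin: centre of the underside, z up. The two are alike, either may lie on top
- petri_b: Second of two: shallow round clear petri dish with lid, cream agar inside, 62 mm across and 16 mm high, lying flat on the dark mat, lid up. The lid rim (top 2 mm) is its widest part, so a grip must reach it; the base is 58 mm across. One rigid piece. Origin: centre of the underside, z up. The two are alike, either may lie on top
- amber_bottle: brown (amber) reagent bottle with a black cap, standing on the dark mat; 60 mm diameter, 114 mm high, about 210 g. Body straight-sided up to 65 mm, then slopes in to the cap. Cap 35 mm across, fixed: it can be lifted by the body or by the cap, fingertips no lower than 104 mm above its foot (the neck widens below). Origin: centre of the underside, z up along the bottle
- buffer_bottle: smaller of the two clear bottles, blue cap, label with a green band, standing on the dark mat; 63 mm diameter, 120 mm high, about 220 g. Body straight-sided up to 68 mm, then slopes in to the cap. Cap 37 mm across, fixed: it can be lifted by the body or by the cap, fingertips no lower than 108 mm above its foot (the neck widens below). Origin: centre of the underside, z up along the bottle
- ethanol_bottle: larger of the two clear bottles, blue cap, label with a red band (ethanol), standing on the dark mat; 69 mm diameter, 144 mm high, about 300 g. Body straight-sided up to 82 mm, then slopes in to the cap. Cap 40 mm across, fixed: it can be lifted by the body or by the cap, fingertips no lower than 132 mm above its foot (the neck widens below). Origin: centre of the underside, z up along the bottle
- dish_stand: fixed metal stand for petri dishes: plate 104 x 104 mm, its top at z = 6 mm, four steel rods (8 mm thick, tops at z = 50 mm) at x = +-30.5, y = +-30.5 mm. Dishes stack between the rods with 8 mm play; a finger can pass along x or y through the 53 mm gaps between rods. Origin: centre of the underside; x, y along the plate's sides, z up
- fridge_caddy: fixed blue plastic caddy for the fridge, 94 (x) x 184 (y) mm, rim at z = 49 mm, a grip loop at each end; a wall across the middle makes two bays, 84 (x) x 84 (y) mm inside, centred at x = 0, y = +44.5 and -44.5 mm, floor at z = 5 mm. Origin: centre of the underside, y along its length, z up
- flammables_tray: fixed red plastic spill tray for flammables, 106 x 106 mm, lip at z = 32 mm, one compartment 96 x 96 mm inside, floor at z = 5 mm. Origin: centre of the underside; x, y along its sides, z up
- lab_timer: bystander, loose: white bench timer with a display and three keys, 62 x 68 x 20 mm, lying flat. Origin: centre of the underside
- marker: bystander, loose: white marker pen with a red cap, 11 mm thick, 124 mm long (along its y), lying flat. Origin: middle of its underside
Not all that is in view belongs to the job. Several things have the shape of the amber_bottle; the one meant has the colours described above.

How it is judged:
At the end, for the whole second after the job is handed in: Dishes level and stacked between the rods of the stand (centres within 15 mm of its own in x, y); amber and buffer bottle upright on the caddy floor, one per bay (15 mm); ethanol bottle upright on the red tray floor (16 mm). Heights within 4 mm, tilt under 0.08 rad, all released and at rest ((((x of petri_a in the frame of dish_stand between -0.015 and 0.015 m and y of petri_a in the frame of dish_stand between -0.015 and 0.015 m and z of petri_a in the frame of dish_stand between 0.002 and 0.01 m) and (x of petri_b in the frame of dish_stand between -0.015 and 0.015 m and y of petri_b in the frame of dish_stand between -0.015 and 0.015 m and z of petri_b in the frame of dish_stand between 0.018 and 0.026 m)) or ((x of petri_b in the frame of dish_stand between -0.015 and 0.015 m and y of petri_b in the frame of dish_stand between -0.015 and 0.015 m and z of petri_b in the frame of dish_stand between 0.002 and 0.01 m) and (x of petri_a in the frame of dish_stand between -0.015 and 0.015 m and y of petri_a in the frame of dish_stand between -0.015 and 0.015 m and z of petri_a in the frame of dish_stand between 0.018 and 0.026 m))) and (((x of amber_bottle in the frame of fridge_caddy between -0.015 and 0.015 m and y of amber_bottle in the frame of fridge_caddy between 0.0295 and 0.0595 m and z of amber_bottle in the frame of fridge_caddy between 0.001 and 0.009 m) and (x of buffer_bottle in the frame of fridge_caddy between -0.015 and 0.015 m and y of buffer_bottle in the frame of fridge_caddy between -0.0595 and -0.0295 m and z of buffer_bottle in the frame of fridge_caddy between 0.001 and 0.009 m)) or ((x of amber_bottle in the frame of fridge_caddy between -0.015 and 0.015 m and y of amber_bottle in the frame of fridge_caddy between -0.0595 and -0.0295 m and z of amber_bottle in the frame of fridge_caddy between 0.001 and 0.009 m) and (x of buffer_bottle in the frame of fridge_caddy between -0.015 and 0.015 m and y of buffer_bottle in the frame of fridge_caddy between 0.0295 and 0.0595 m and z of buffer_bottle in the frame of fridge_caddy between 0.001 and 0.009 m))) and x of ethanol_bottle in the frame of flammables_tray between -0.016 and 0.016 m and y of ethanol_bottle in the frame of flammables_tray between -0.016 and 0.016 m and z of ethanol_bottle in the frame of flammables_tray between 0.001 and 0.009 m and linear speed of each of petri_a, petri_b, amber_bottle, buffer_bottle, ethanol_bottle below 0.02 m/s and angle between each of petri_a, petri_b, amber_bottle, buffer_bottle, ethanol_bottle's own z axis and vertical below 0.08 rad); the robot touches nothing.
It fails at once if a petri dish was tipped (angle between any of petri_a, petri_b's own z axis and vertical above 0.6 rad).
It fails at once if a bottle was tipped (angle between any of amber_bottle, buffer_bottle, ethanol_bottle's own z axis and vertical above 0.6 rad).
It fails at once if the timer was pushed away (distance of lab_timer from where it was at the start of the episode above 0.025 m).
It fails at once if the marker was pushed away (distance of marker from where it was at the start of the episode above 0.025 m).
It also fails if it takes over 118 s, if anything falls off the work surface, if the arm or the gripper's body presses on something with over 40 N, if the wrist force passes 120 N, or if a joint passes its speed limit or range.

### The arm

A 6-joint arm with a two-finger parallel gripper is mounted at the origin on a cart in front of the work surface, level with it; the furniture and walls round the work are solid. World frame = base frame: x ahead of the robot, y to its left, z up, the work surface at z = 0. Lengths are in m, angles in rad, forces in N, time in s.
With the tool pointing down it reaches from about 0.25 to 0.775 m from the base axis. Payload 4 kg.
Tool frame: the origin (TCP) lies at the very end of the fingers, on their centre line; the grasp point (between the pads) lies 19 mm behind it; z points along the fingers, y is the line along which they close (so a half turn about z gives the same grasp; the last joint's range is limited). The gripper opens to 94 mm and grips with 3 to 60 N. Pads are 16 mm wide; open, the fingers measure 119 mm over their backs; the gripper's body (75 mm by 177 mm) begins 78 mm behind the grasp point.
Start: joints at [1.084, 0.087, 1.371, -0, 1.684, -0.103], TCP at [0.206, 0.51, 0.206] pointing down, gripper open.
Joint ranges: [-3.1, 3.1], [-0.76, 2.03], [0.27, 2.55], [-1.08, 4.22], [0.17, 2.65], [-2.57, 2.57]. Speed limits (rad/s): [2.79, 2.79, 3.14, 3.14, 3.14, 3.14].

### API

Orientations are given as a unit quaternion [w, x, y, z].
In Python, from workcell import r, eyes, spot_in, trace gives the robot as it stands.
- The arm moves only by the tool servo_tool, never from a script. Its argument "rows" is text: rows parted by semicolons, each of 6 numbers parted by spaces: the shift along the world's x, y, z normalised to -1 to 1, where 1 is 2.5 cm, then the turn, a rotation vector about the world's x, y, z normalised to -1 to 1, where 1 is 6 degrees. A call has exactly 5 rows; each row shifts and turns the commanded pose from where the row before left it; what a row does not reach is not made up. A row lasts 1/12 s, in which the tool goes at most 41.7 mm and 7.16 degrees, less where a joint would pass 70% of its speed; a pose out of reach is approached as far as the arm can. A call with a number of a shift or a turn outside -1 to 1 is refused whole. A call with a gripper value outside its range is refused whole. "gripper" is the opening, from 0 (shut) to 1 (fully open), set as the call begins (left out, the last holds). The fingers move at their own pace and stop on an object; the grip force is fixed at half the most. Time passes only in rows, so rows that do not move let the fingers close, or fill a call up. It gives the time, the measured TCP pose, the force, the opening and the grip force at its end, in the units of the state.
- r.read_state(): the state, without advancing time (a new reading comes with each control period).
- eyes.capture(name): name is "scene" or "top"; returns (picture, depth): 480x640x3 uint8, red, green, blue; 480x640 float32, m along the optical axis (not along the pixel's ray), 0 where there is no reading.
- eyes.get_calibration(name): a dict with "vfov" (degrees; the focal length in pixels is half the picture's height over the tangent of half this angle, whatever the lens; pixels are square), "cx", "cy" (the principal point, pixels), "k1" (the pictures are not rectified: a ray, as slopes to the right and down, at radius r is drawn at 1 + k1 r^2 times it, then the intrinsics apply), "rvec" (rotation vector, rad) and "tvec" (3), from world to camera coordinates, as OpenCV has them. Camera axes: x right, y down, z forward; pixel columns grow to the right and rows downward; lengths in m; the calibration is good to about 2 mm. A picture is of the moment at which its call begins. get_calibration takes no time and is no camera call.
- r.sign_off(): hands the job in; it is judged then, once.
Trained networks look in the newest picture that a camera, given by its name, has taken for a name from the list of things; names that differ only in an ending like _2 or _b are one class to them, and where a whole thing is asked for, a point or a joint stands for the part that bears it (a point fixed in the world has none). Each returns a list of dicts, best first, with "score" (0 to 1); they miss things now and then, are a little off and sometimes report something else, mostly with a low value. They report only what shows in the picture. A call takes as long as a camera call. They do not tell look-alikes from the thing itself.
- spot_in(name, camera): "box" ([left, top, width, height] in pixels, round what is visible of it).
- trace(name, camera): "region" (480x640 bool, what is visible of it) and "box" ([left, top, width, height] in pixels, round what is visible of it).
The state is a dict: "time_s": time; "joint_positions": joint angles; "joint_vel": joint speeds; "effort": joint torques, N m; "tool_pos": TCP position; "orientation": TCP orientation; "contact_force": force on the tool from outside, world axes, zero at the start; "ft_torque": the same for the moment, N m; "opening": finger opening in m; "grip_force": force on a finger pad.
Only numpy, scipy, OpenCV 4.12 (cv2) and the standard library are available. Lean on these libraries where they do the work, as an engineer would, in place of code of your own. Each camera call takes 0.05 s, during which the arm holds its last target. There are 200 camera calls.

## Working session

There is one attempt and no reset: what is moved stays moved. The work goes in short steps, Python scripts to look and compute and a tool call to move; the robot and the scene stay as the last step left them, time stands still between calls to the robot, and variables do not carry over. Pictures are saved under pics/ and viewed, at most 14 in all, crops included, and the job is handed in when it is done.

Besides the shell and the picture viewer there is one more tool, called after "Emit:" as name(argument=value, ...) on one line, values as JSON. servo_tool: Moves the arm, as the interface text tells. Its arguments: {"type":"object","properties":{"rows":{"type":"string"},"gripper":{"type":"number"}},"required":["rows"]}

```bash
ls; mkdir -p pics; cat > h.py <<'E'
import numpy as np, cv2
from workcell import r, eyes, spot_in, trace
def cal(n):
    c=eyes.get_calibration(n); f=240/np.tan(np.radians(c['vfov'])/2)
    R,_=cv2.Rodrigues(np.array(c['rvec'],float)); return f,c['cx'],c['cy'],c['k1'],R,np.array(c['tvec'],float).ravel()
def world(n,depth):
    f,cx,cy,k,R,t=cal(n); v,u=np.mgrid[0:480,0:640].astype(float)
    x,y=(u-cx)/f,(v-cy)/f; a,b=x.copy(),y.copy()
    for _ in range(20):
        s=1+k*(a*a+b*b); a,b=x/s,y/s
    P=np.stack([a*depth,b*depth,depth],-1)
    W=(P-t)@R; W[depth<=0]=np.nan; return W
E
python3 - <<'E'
from h import *
for n in ['scene','top']:
    p,d=eyes.capture(n); cv2.imwrite(f'pics/{n}0.png',p[:,:,::-1]); np.save(f'{n}.npy',d); np.save(f'{n}_p.npy',p)
    print(n,eyes.get_calibration(n))
    W=world(n,d); np.save(f'{n}_w.npy',W)
    for o in ['petri_a','amber_bottle','buffer_bottle','ethanol_bottle','dish_stand','fridge_caddy','flammables_tray','lab_timer','marker']:
        for q in trace(o,n)[:5]:
            m=q['region']; w=W[m]; w=w[~np.isnan(w[:,0])]
            if len(w)==0: continue
            print(o,round(q['score'],2),[int(v) for v in q['box']],'med',np.median(w,0).round(3),'lo',np.percentile(w,3,0).round(3),'hi',np.percentile(w,97,0).round(3))
print(r.read_state())
E
```

```text
pics
scene {'vfov': 45.74131861039562, 'cx': 318.2366749045673, 'cy': 239.47381556330305, 'k1': -0.16294169436567643, 'rvec': array([ 2.18550168, -0.60585107,  0.27622731]), 'tvec': array([-0.44274408,  0.1946344 ,  1.27502374])}
petri_a 0.83 [312, 287, 29, 23] med [ 0.433 -0.18   0.016] lo [ 0.408 -0.206  0.006] hi [ 0.461 -0.149  0.02 ]
petri_a 0.6 [273, 250, 23, 18] med [0.419 0.006 0.016] lo [ 0.393 -0.019  0.006] hi [0.446 0.038 0.02 ]
amber_bottle 0.92 [255, 185, 21, 47] med [0.438 0.138 0.064] lo [0.417 0.124 0.004] hi [0.469 0.17  0.116]
amber_bottle 0.79 [194, 166, 21, 37] med [0.345 0.333 0.065] lo [0.322 0.319 0.009] hi [0.371 0.357 0.115]
amber_bottle 0.69 [215, 198, 22, 43] med [0.334 0.152 0.066] lo [0.312 0.139 0.009] hi [0.361 0.18  0.116]
amber_bottle 0.66 [273, 282, 25, 51] med [ 0.312 -0.21   0.07 ] lo [ 0.289 -0.225  0.009] hi [ 0.34  -0.183  0.115]
amber_bottle 0.6 [217, 179, 24, 30] med [0.377 0.238 0.087] lo [0.345 0.219 0.003] hi [0.44  0.385 0.117]
buffer_bottle 0.58 [388, 243, 30, 50] med [ 0.607 -0.238  0.072] lo [ 0.589 -0.253  0.009] hi [ 0.637 -0.209  0.
[... 2786 characters left out ...]
': array([ 1.08389224e+00,  8.71650234e-02,  1.37068673e+00,  1.75040152e-05,
        1.68358807e+00, -1.03114797e-01]), 'joint_vel': array([ 5.74248713e-04,  4.83544699e-04, -4.26329265e-04, -1.31039907e-05,
        9.53761356e-04,  4.33036722e-04]), 'effort': array([ 8.49438602e-04, -3.40060472e+01, -3.02602851e+01,  7.17396685e-02,
        2.37291382e-02, -1.65362542e-05]), 'tool_pos': array([0.20595888, 0.51001   , 0.20553175]), 'orientation': array([1.38959933e-05, 1.90718134e-01, 9.81644838e-01, 7.56391487e-05]), 'contact_force': array([ 0.03091533, -0.1236391 , -0.17179963]), 'ft_torque': array([ 0.04088319, -0.02860042, -0.0083749 ]), 'grip_force': 0.0, 'opening': 0.0942569011690011}
```

```bash
python3 - <<'E'
import cv2
a=cv2.imread('pics/scene0.png'); b=cv2.imread('pics/top0.png')
cv2.imwrite('pics/scene_big.png',cv2.resize(a[130:410,170:460],(800,772*1)[:2] if 0 else None,fx=2.07,fy=2.07,interpolation=cv2.INTER_CUBIC))
cv2.imwrite('pics/top_big.png',cv2.resize(b[110:360,100:580],None,fx=1.66,fy=1.66,interpolation=cv2.INTER_CUBIC))
E
```

```text
(no output)
```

View pics/scene_big.png

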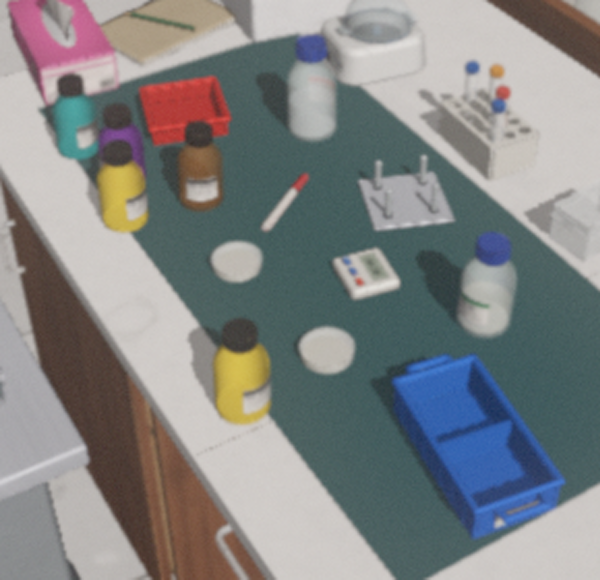

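View pics/top_big.png

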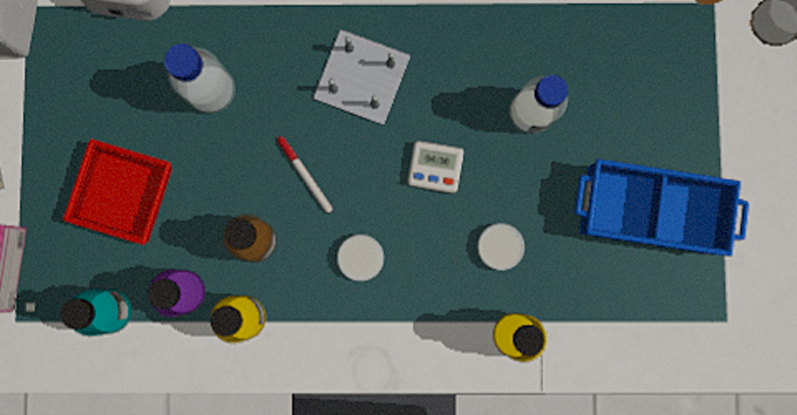

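The pictures agree with the networks. There are five candidates for amber_bottle, by scene px:
- (265,208): brown with a black cap, on the mat. This is the one meant.
- (204,184): teal
- (229,194): purple
- (226,220): yellow
- (286,307): yellow

The buffer bottle (green band) is at (403,268) and the ethanol bottle is at (320,170). Next I'll measure them accurately and enlarge the ambiguous ones.

```bash
python3 - <<'E'
from h import *
a=cv2.imread('pics/scene0.png')
cr=[cv2.resize(a[y:y+60,x:x+60],(260,260),interpolation=cv2.INTER_CUBIC) for x,y in[(235,178),(290,140),(373,238)]]
cv2.imwrite('pics/ident.png',np.hstack(cr))
def near(W,c,rad,z0,z1):
    m=(np.hypot(W[...,0]-c[0],W[...,1]-c[1])<rad)&(W[...,2]>z0)&(W[...,2]<z1); return W[m]
def circ(p):
    (x,y),r_=cv2.minEnclosingCircle(p[:,:2].astype(np.float32)); return np.round([x,y,r_],4)
Ws={n:np.load(n+'_w.npy') for n in('scene','top')}
for n,W in Ws.items():
    print(n,'mat z',np.nanmedian(near(W,(.45,-.08),.03,-.02,.01)[:,2]))
    for o,c,h,rd in [('amber',(.443,.146),.114,.035),('purple',(.377,.238),.114,.04),('buf',(.612,-.213),.120,.035),('eth',(.641,.205),.144,.04),('yel',(.323,-.19),.114,.04)]:
        p=near(W,c,rd,h-.007,h+.007); print(o,len(p),p.mean(0).round(4),circ(p),'mid',((p.max(0)+p.min(0))/2).round(4))
    for o,c in [('pa',(.420,.010)),('pb',(.436,-.178))]:
        p=near(W,c,.04,.010,.024); print(o,len(p),p.mean(0).round(4),circ(p))
    for o,c,rd,z0,z1 in [('stand',(.669,.009),.085,.0035,.012),('caddy',(.486,-.385),.13,.044,.056),('tray',(.51,.338),.085,.027,.038)]:
        p=near(W,c,rd,z0,z1); 
        rc=cv2.minAreaRect((p[:,:2]*1000).astype(np.float32)); print(o,len(p),p.mean(0).round(3),[np.round(v,1) for v in rc])
E
```

```text
scene mat z 0.002194280776413063
amber 117 [0.4471 0.1524 0.1137] [0.4469 0.1556 0.0207] mid [0.4477 0.1553 0.113 ]
purple 112 [0.3736 0.2455 0.1137] [0.3758 0.2474 0.0213] mid [0.3737 0.2466 0.113 ]
buf 177 [ 0.6201 -0.2248  0.1191] [ 0.6219 -0.2235  0.0201] mid [ 0.6204 -0.2235  0.1192]
eth 114 [0.6518 0.2177 0.1441] [0.6525 0.2193 0.0224] mid [0.6537 0.2193 0.1434]
yel 196 [ 0.3197 -0.1954  0.1129] [ 0.3207 -0.1921  0.0208] mid [ 0.3211 -0.192   0.1125]
pa 351 [0.4202 0.0083 0.0162] [0.4217 0.0102 0.0341]
pb 436 [ 0.4347 -0.1782  0.0162] [ 0.4341 -0.1762  0.0329]
stand 1078 [0.666 0.005 0.007] [array([668. ,   7.8]), array([162.9, 167. ]), np.float64(79.0)]
caddy 854 [ 0.485 -0.39   0.048] [array([ 485. , -383.3]), array([219.1, 102.3]), np.float64(81.7)]
tray 307 [0.509 0.341 0.032] [array([509.1, 336.4]), array([130. , 115.7]), np.float64(73.6)]
top mat z -0.00022477334447737078
amber 258 [0.4482 0.1547 0.1116] [0.448  0.1554 0.0187] mid [0.4486 0.155  0.1117]
purple 263 [0.3755 0.2466 0.1116] [0.3752 0.247  0.0186] mid [0.3757 0.2467 0.1115]
buf 277 [ 0.6216 -0.2243  0.1173] [ 0.6223 -0.2248  0.0194] mid [ 0.6222 -0.2248  0.1177]
eth 330 [0.6529 0.221  0.1421] [0.6533 0.2218 0.0209] mid [0.6531 0.2222 0.1418]
yel 271 [ 0.3207 -0.1926  0.1115] [ 0.3205 -0.193   0.0182] mid [ 0.3206 -0.1931  0.1117]
pa 596 [0.4208 0.0112 0.0144] [0.4207 0.0111 0.0308]
pb 608 [ 0.4353 -0.1767  0.0144] [ 0.4353 -0.1767  0.0311]
stand 1501 [0.669 0.009 0.005] [array([664.3,   9.5]), array([156.3, 149.2]), np.float64(68.5)]
caddy 768 [ 0.485 -0.383  0.047] [array([ 485.2, -381. ]), array([214.7, 100. ]), np.float64(81.0)]
tray 712 [0.509 0.336 0.03 ] [array([508.9, 335.3]), array([116.7, 115.9]), np.float64(73.0)]
```

View pics/ident.png

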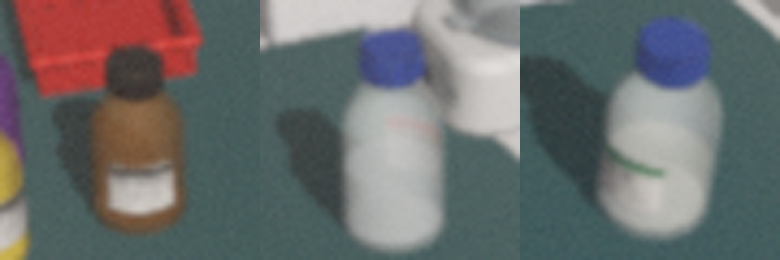

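```bash
python3 - <<'E'
from h import *
W=np.load('top_w.npy'); 
W2=np.load('scene_w.npy')
m=(np.hypot(W[...,0]-.669,W[...,1]-.009)<.07)
for nm,V in(('top',W),('scene',W2)):
    m=(np.hypot(V[...,0]-.669,V[...,1]-.009)<.07)&(V[...,2]>.030)&(V[...,2]<.06)
    p=V[m]; print(nm,len(p)); 
    k=cv2.kmeans(p[:,:2].astype(np.float32)*1000,4,None,(3,50,.01),10,2)[2]; print(k.round(1),k.mean(0))
p=np.load('top_p.npy').astype(int)
g=((p.min(2)>110)).astype(np.uint8); g[:, :280]=0; g[:,360:]=0; g[:120]=0; g[195:]=0
Q=W[g>0]; Q=Q[np.isfinite(Q[:,0])&(Q[:,2]<.012)]; print('plate',len(Q),cv2.minAreaRect((Q[:,:2]*1000).astype(np.float32)))
# tall things in left/back zone
for V in (W,W2):
    q=V[(V[...,2]>.05)&(V[...,0]>.68)&(V[...,0]<.95)&(np.abs(V[...,1])<.5)]
    b=np.round(q[:,:2]/.04).astype(int); 
    for c in np.unique(b,axis=0):
        s=q[(b==c).all(1)]
        if len(s)>8: print((c*.04).round(2),s[:,2].max().round(3),end=' | ')
    print()
E
```

```text
top 70
[[685.9 -29.5]
 [650.6  48.7]
 [707.6  27.2]
 [628.8  -7.9]] [668.2456     9.621739]
scene 84
[[686.6 -31. ]
 [709.5  27. ]
 [630.9  -8.8]
 [652.6  47.5]] [669.918      8.673907]
plate 1750 ((671.1375122070312, 10.281280517578125), (104.8436050415039, 105.3115234375), 68.90815734863281)
[0.68 0.2 ] 0.098 | [0.68 0.48] 0.106 | [0.72 0.48] 0.109 | [ 0.76 -0.48] 0.114 | [ 0.76 -0.44] 0.112 | [0.76 0.28] 0.06 | [0.76 0.32] 0.068 | [0.76 0.36] 0.068 | [0.76 0.4 ] 0.059 | [0.76 0.48] 0.11 | [ 0.8  -0.48] 0.117 | [ 0.8  -0.44] 0.115 | [ 0.8 -0.2] 0.057 | [ 0.8  -0.16] 0.057 | [0.8 0. ] 0.117 | [0.8  0.04] 0.058 | [0.8  0.08] 0.058 | [0.8  0.12] 0.057 | [0.8  0.28] 0.094 | [0.8  0.32] 0.102 | [0.8  0.36] 0.101 | [0.8 0.4] 0.066 | [0.8  0.44] 0.104 | [0.8  0.48] 0.117 | [ 0.84 -0.48] 0.263 | [ 0.84 -0.44] 0.263 | [ 0.84 -0.4 ] 0.263 | [ 0.84 -0.36] 0.262 | [ 0.84 -0.32] 0.263 | [ 0.84 -0.28] 0.263 | [ 0.84 -0.24] 0.263 | [ 0.84 -0.2 ] 0.263 | [ 0.84 -0.16] 0.263 | [ 0.84 -0.12] 0.263 | [ 0.84 -0.08] 0.262 | [ 0.84 -0.04] 0.263 | [0.84 0.  ] 0.263 | [0.84 0.04] 0.263 | [0.84 0.08] 0.263
[... 2827 characters left out ...]
| [ 0.92 -0.08] 0.344 | [ 0.92 -0.04] 0.593 | [0.92 0.  ] 0.342 | [0.92 0.04] 0.334 | [0.92 0.08] 0.333 | [0.92 0.12] 0.332 | [0.92 0.16] 0.334 | [0.92 0.2 ] 0.335 | [0.92 0.24] 0.333 | [0.92 0.28] 0.23 | [0.92 0.32] 0.231 | [0.92 0.36] 0.231 | [0.92 0.4 ] 0.232 | [0.92 0.44] 0.469 | [0.92 0.48] 0.459 | [ 0.96 -0.48] 0.227 | [ 0.96 -0.44] 0.674 | [ 0.96 -0.4 ] 0.695 | [ 0.96 -0.28] 0.229 | [ 0.96 -0.24] 0.23 | [ 0.96 -0.2 ] 0.228 | [ 0.96 -0.16] 0.62 | [ 0.96 -0.12] 0.616 | [ 0.96 -0.08] 0.604 | [ 0.96 -0.04] 0.592 | [0.96 0.04] 0.334 | [0.96 0.08] 0.333 | [0.96 0.16] 0.33 | [0.96 0.2 ] 0.335 | [0.96 0.28] 0.229 | [0.96 0.32] 0.23 | [0.96 0.36] 0.231 | [0.96 0.4 ] 0.231 | [0.96 0.44] 0.231 |
```

Emit:
servo_tool(rows="0.9 -0.58 -0.08 0 0 0;0.9 -0.58 -0.08 0 0 0;0.9 -0.58 -0.08 0 0 0;0.9 -0.58 -0.08 0 0 0;0.9 -0.58 -0.08 0 0 0", gripper=1)

```text
time_s: 1.42
tool_pos: [0.3193, 0.4368, 0.1955]
orientation: [0.0, 0.191, 0.982, 0.0]
contact_force: [0.4, 0.5, -0.6]
opening: 0.0941
grip_force: 0.0
```

Emit:
servo_tool(rows="0.9 -0.58 -0.08 0 0 0;0.9 -0.58 -0.08 0 0 0;0.9 -0.58 -0.08 0 0 0;0.9 -0.58 -0.08 0 0 0;0.9 -0.58 -0.08 0 0 0")

```text
time_s: 1.83
tool_pos: [0.432, 0.3642, 0.1855]
orientation: [0.0, 0.191, 0.982, 0.0]
contact_force: [-1.1, -0.3, -0.5]
opening: 0.0939
grip_force: 0.0
```

Emit:
servo_tool(rows="0.88 -0.57 -0.08 0 0 0;0.88 -0.57 -0.08 0 0 0;0.88 -0.57 -0.08 0 0 0;0.88 -0.57 -0.08 0 0 0;0.88 -0.57 -0.08 0 0 0")

```text
time_s: 2.25
tool_pos: [0.542, 0.2929, 0.1754]
orientation: [0.0, 0.191, 0.982, 0.0]
contact_force: [1.2, -0.6, -0.4]
opening: 0.0941
grip_force: 0.0
```

Emit:
servo_tool(rows="0.88 -0.57 -0.08 0 0 0;0.88 -0.57 -0.08 0 0 0;0.88 -0.57 -0.08 0 0 0;0.88 -0.57 -0.08 0 0 0;0.88 -0.57 -0.08 0 0 0")

```text
time_s: 2.67
tool_pos: [0.652, 0.2217, 0.1652]
orientation: [-0.0, 0.191, 0.982, 0.0]
contact_force: [-0.5, 0.2, 0.6]
opening: 0.0942
grip_force: 0.0
```

Emit:
servo_tool(rows="0 0 0 0 0 0;0 0 0 0 0 0;0 0 0 0 0 0;0 0 0 0 0 0;0 0 0 0 0 0")

```text
time_s: 3.08
tool_pos: [0.6502, 0.2235, 0.1661]
orientation: [0.0, 0.19, 0.982, 0.0]
contact_force: [-1.2, -0.4, -0.3]
opening: 0.0941
grip_force: 0.0
```

Emit:
servo_tool(rows="0.1 -0.1 -0.9 0 0 0;0 0 -0.9 0 0 0;0 0 -0.9 0 0 0;0 0 -0.9 0 0 0;0 0 -0.8 0 0 0")

```text
time_s: 3.5
tool_pos: [0.6525, 0.2208, 0.0546]
orientation: [-0.0, 0.19, 0.982, 0.0]
contact_force: [-0.7, 0.3, -0.2]
opening: 0.094
grip_force: 0.0
```

Emit:
servo_tool(rows="0 0 0 0 0 0;0 0 0 0 0 0;0 0 0 0 0 0;0 0 0 0 0 0;0 0 0 0 0 0", gripper=0)

```text
time_s: 3.92
tool_pos: [0.6548, 0.2207, 0.0584]
orientation: [0.002, 0.191, 0.982, 0.001]
contact_force: [0.2, 0.4, 1.9]
opening: 0.0667
grip_force: 29.9
```

Emit:
servo_tool(rows="0 0 0 0 0 0;0 0 0 0 0 0;0 0 0 0 0 0;0 0 0 0 0 0;0 0 0 0 0 0")

```text
time_s: 4.33
tool_pos: [0.6548, 0.2207, 0.0583]
orientation: [0.002, 0.191, 0.982, 0.001]
contact_force: [-0.2, 0.8, 7.1]
opening: 0.0669
grip_force: 30.0
```

Emit:
servo_tool(rows="0 0 0.2 0 0 0;0 0 0.4 0 0 0;0 0 0.6 0 0 0;0 0 0.8 0 0 0;0 0 0.8 0 0 0")

```text
time_s: 4.75
tool_pos: [0.6522, 0.2195, 0.1243]
orientation: [-0.002, 0.191, 0.982, -0.001]
contact_force: [-0.3, 0.2, -4.5]
opening: 0.0666
grip_force: 29.9
```

```bash
cat > snap.py <<'E'
from h import *
import sys
# snap.py out cam x y half -> crop around world point
out,n,x,y,z,hw=sys.argv[1],sys.argv[2],*map(float,sys.argv[3:7])
p,d=eyes.capture(n); np.save(n+'_w.npy',world(n,d)); np.save(n+'_p.npy',p)
f,cx,cy,k,R,t=cal(n); P=R@np.array([x,y,z])+t; a,b=P[:2]/P[2]; s=1+k*(a*a+b*b); u,v=int(cx+f*a*s),int(cy+f*b*s); hw=int(hw)
c=p[max(0,v-hw):v+hw,max(0,u-hw):u+hw,::-1]; cv2.imwrite(f'pics/{out}.png',cv2.resize(c,None,fx=500/(2*hw),fy=500/(2*hw),interpolation=cv2.INTER_CUBIC))
E
python3 snap.py eth1 scene .653 .22 .08 70; python3 -c "
from h import *
print(r.read_state())"
```

```text
{'time_s': 4.8, 'joint_positions': array([ 2.42352193e-01,  4.20686152e-01,  1.11112819e+00, -1.05463080e-04,
        1.60454454e+00, -9.44416264e-01]), 'joint_vel': array([ 0.00218544, -0.02504078, -0.01588067,  0.00020771, -0.10200116,
       -0.00139559]), 'effort': array([-2.47466108e-01, -3.46652591e+01, -2.10203308e+01,  2.79201806e-02,
        3.86237344e-01, -1.51593300e-03]), 'tool_pos': array([0.65484931, 0.22015188, 0.13067578]), 'orientation': array([0.00239605, 0.19083743, 0.98161817, 0.00105347]), 'contact_force': array([1.2262634 , 0.45480026, 0.30496185]), 'ft_torque': array([ 0.0835658 , -0.04752629, -0.04879027]), 'grip_force': 29.881280650442932, 'opening': 0.06675565028331117}
```

View pics/eth1.png

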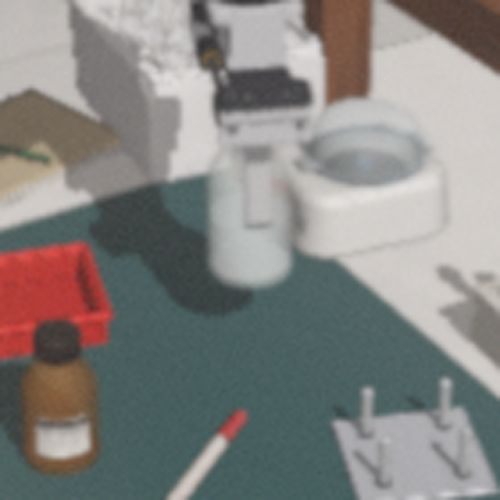

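Emit:
servo_tool(rows="-0.3 0.24 0 0 0 0;-0.7 0.55 0 0 0 0;-0.7 0.55 0 0 0 0;-0.7 0.55 0 0 0 0;-0.7 0.55 0 0 0 0")

```text
time_s: 5.22
tool_pos: [0.5732, 0.2813, 0.1226]
orientation: [-0.002, 0.191, 0.982, -0.001]
contact_force: [-0.1, 0.0, -4.5]
opening: 0.0674
grip_force: 29.9
```

Emit:
servo_tool(rows="-0.7 0.55 0 0 0 0;-0.7 0.55 0 0 0 0;-0.7 0.55 0 0 0 0;-0.4 0.4 0 0 0 0;-0.2 0.2 0 0 0 0")

```text
time_s: 5.63
tool_pos: [0.5057, 0.3384, 0.1237]
orientation: [-0.002, 0.19, 0.982, -0.001]
contact_force: [-0.1, -0.4, -3.9]
opening: 0.0667
grip_force: 29.9
```

Emit:
servo_tool(rows="0 0 0 0 0 0;0 0 0 0 0 0;0 0 0 0 0 0;0 0 0 0 0 0;0 0 0 0 0 0")

```text
time_s: 6.05
tool_pos: [0.5093, 0.3365, 0.1254]
orientation: [0.0, 0.191, 0.982, -0.0]
contact_force: [0.2, 0.5, -4.0]
opening: 0.067
grip_force: 29.9
```

Emit:
servo_tool(rows="0 0 -0.6 0 0 0;0 0 -0.7 0 0 0;0 0 -0.6 0 0 0;0 0 -0.3 0 0 0;0 0 0 0 0 0")

```text
time_s: 6.47
tool_pos: [0.5073, 0.336, 0.0678]
orientation: [-0.002, 0.191, 0.982, -0.002]
contact_force: [0.0, -1.0, -4.3]
opening: 0.067
grip_force: 29.9
```

Emit:
servo_tool(rows="0 0 -0.08 0 0 0;0 0 -0.08 0 0 0;0 0 0 0 0 0;0 0 0 0 0 0;0 0 0 0 0 0")

```text
time_s: 6.88
tool_pos: [0.5089, 0.3375, 0.0674]
orientation: [0.001, 0.191, 0.982, 0.001]
contact_force: [0.9, -0.1, -3.6]
opening: 0.0668
grip_force: 29.9
```

Emit:
servo_tool(rows="0 0 -0.08 0 0 0;0 0 -0.04 0 0 0;0 0 0 0 0 0;0 0 0 0 0 0;0 0 0 0 0 0")

```text
time_s: 7.3
tool_pos: [0.5084, 0.3372, 0.0634]
orientation: [-0.0, 0.191, 0.982, -0.0]
contact_force: [0.5, -1.0, -4.0]
opening: 0.0671
grip_force: 29.9
```

Emit:
servo_tool(rows="0 0 -0.08 0 0 0;0 0 0 0 0 0;0 0 0 0 0 0;0 0 0 0 0 0;0 0 0 0 0 0")

```text
time_s: 7.72
tool_pos: [0.5085, 0.3373, 0.0633]
orientation: [0.0, 0.191, 0.982, 0.0]
contact_force: [-3.7, -2.4, 5.3]
opening: 0.067
grip_force: 30.0
```

Emit:
servo_tool(rows="0 0 -0.08 0 0 0;0 0 0 0 0 0;0 0 0 0 0 0;0 0 0 0 0 0;0 0 0 0 0 0")

```text
time_s: 8.13
tool_pos: [0.5086, 0.3373, 0.0632]
orientation: [0.001, 0.191, 0.982, 0.0]
contact_force: [-5.9, -2.4, 12.9]
opening: 0.0672
grip_force: 30.1
```

Emit:
servo_tool(rows="0 0 0.08 0 0 0;0 0 0 0 0 0;0 0 0 0 0 0;0 0 0 0 0 0;0 0 0 0 0 0")

```text
time_s: 8.55
tool_pos: [0.5089, 0.3376, 0.0633]
orientation: [0.001, 0.191, 0.982, 0.001]
contact_force: [-2.6, -0.6, 6.9]
opening: 0.0667
grip_force: 30.0
```

Emit:
servo_tool(rows="0 0 0 0 0 0;0 0 0 0 0 0;0 0 0 0 0 0;0 0 0 0 0 0;0 0 0 0 0 0", gripper=1)

```text
time_s: 8.97
tool_pos: [0.5085, 0.3372, 0.061]
orientation: [-0.0, 0.191, 0.982, -0.0]
contact_force: [0.8, 0.0, -0.3]
opening: 0.0938
grip_force: 0.0
```

Emit:
servo_tool(rows="0 0 0.3 0 0 0;0 0 0.8 0 0 0;0 0 1 0 0 0;0 0 1 0 0 0;0 0 1 0 0 0")

```text
time_s: 9.38
tool_pos: [0.5084, 0.3372, 0.1654]
orientation: [0.0, 0.191, 0.982, 0.0]
contact_force: [0.6, -0.0, 0.3]
opening: 0.0941
grip_force: 0.0
```

Emit:
servo_tool(rows="0 0 0.2 0 0 0;0 0 0 0 0 0;0 0 0 0 0 0;0 0 0 0 0 0;0 0 0 0 0 0")

```text
time_s: 9.8
tool_pos: [0.5075, 0.3367, 0.1664]
orientation: [-0.002, 0.191, 0.982, -0.001]
contact_force: [-0.4, 0.1, 0.2]
opening: 0.0942
grip_force: 0.0
```

```bash
cat > chk.py <<'E'
from h import *
import sys
# chk.py cap x y h : cap/dish centre seen by both cameras
for n in('scene','top'):
    p,d=eyes.capture(n); W=world(n,d); np.save(n+'_w.npy',W)
    for q in sys.argv[1:]:
        x,y,h=map(float,q.split(',')); m=(np.hypot(W[...,0]-x,W[...,1]-y)<.04)&(abs(W[...,2]-h)<.008); s=W[m]
        if len(s): print(n,q,len(s),((s.max(0)+s.min(0))/2).round(4),'zmed',np.median(s[:,2]).round(4))
E
python3 chk.py .509,.336,.149 .448,.155,.114
```

```text
scene .509,.336,.149 61 [0.5052 0.3374 0.147 ] zmed 0.1467
scene .448,.155,.114 119 [0.4483 0.1552 0.1125] zmed 0.114
top .448,.155,.114 261 [0.4478 0.1545 0.1112] zmed 0.1116
```

Emit:
servo_tool(rows="-0.3 -0.9 0 0 0 0;-0.3 -0.9 0 0 0 0;-0.3 -0.9 0 0 0 0;-0.3 -0.9 0 0 0 0;-0.3 -0.9 0 0 0 0")

```text
time_s: 10.32
tool_pos: [0.4701, 0.2237, 0.1681]
orientation: [-0.001, 0.191, 0.982, -0.0]
contact_force: [0.1, -1.5, 0.2]
opening: 0.094
grip_force: 0.0
```

Emit:
servo_tool(rows="-0.3 -0.9 0 0 0 0;-0.3 -0.9 0 0 0 0;-0.3 -0.8 0 0 0 0;0 -0.18 0 0 0 0;0 0 0 0 0 0")

```text
time_s: 10.73
tool_pos: [0.4483, 0.1544, 0.1687]
orientation: [-0.0, 0.192, 0.981, 0.0]
contact_force: [0.3, 0.1, -0.4]
opening: 0.0943
grip_force: 0.0
```

Emit:
servo_tool(rows="0 0 0 0 0 0;0 0 0 0 0 0;0 0 0 0 0 0;0 0 0 0 0 0;0 0 0 0 0 0")

```text
time_s: 11.15
tool_pos: [0.4486, 0.1559, 0.1688]
orientation: [-0.0, 0.19, 0.982, 0.0]
contact_force: [-0.3, -0.4, 0.6]
opening: 0.0942
grip_force: 0.0
```

Emit:
servo_tool(rows="0 0 -1 0 0 0;0 0 -1 0 0 0;0 0 -1 0 0 0;0 0 -1 0 0 0;0 0 -0.75 0 0 0")

```text
time_s: 11.57
tool_pos: [0.4475, 0.1554, 0.0481]
orientation: [-0.001, 0.19, 0.982, -0.0]
contact_force: [0.2, -1.1, 0.3]
opening: 0.0941
grip_force: 0.0
```

Emit:
servo_tool(rows="0 0 0 0 0 0;0 0 0 0 0 0;0 0 0 0 0 0;0 0 0 0 0 0;0 0 0 0 0 0")

```text
time_s: 11.98
tool_pos: [0.4498, 0.1556, 0.0521]
orientation: [0.002, 0.191, 0.982, 0.001]
contact_force: [-0.6, -0.3, -0.0]
opening: 0.0939
grip_force: 0.0
```

Emit:
servo_tool(rows="0 0 0 0 0 0;0 0 0 0 0 0;0 0 0 0 0 0;0 0 0 0 0 0;0 0 0 0 0 0", gripper=0)

```text
time_s: 12.4
tool_pos: [0.4485, 0.1552, 0.0503]
orientation: [0.0, 0.191, 0.982, 0.0]
contact_force: [0.9, -1.2, 0.6]
opening: 0.0641
grip_force: 0.0
```

Emit:
servo_tool(rows="0 0 0 0 0 0;0 0 0 0 0 0;0 0 0 0 0 0;0 0 0 0 0 0;0 0 0 0 0 0")

```text
time_s: 12.82
tool_pos: [0.4484, 0.1552, 0.0502]
orientation: [-0.0, 0.191, 0.982, -0.0]
contact_force: [-0.5, 0.8, 0.7]
opening: 0.0588
grip_force: 30.0
```

Emit:
servo_tool(rows="0 0 0.3 0 0 0;0 0 0.7 0 0 0;0 0 0.8 0 0 0;0 0 0.8 0 0 0;0 0 0.6 0 0 0")

```text
time_s: 13.23
tool_pos: [0.4486, 0.1554, 0.1318]
orientation: [0.0, 0.191, 0.982, 0.0]
contact_force: [0.7, -0.1, -3.6]
opening: 0.0587
grip_force: 30.0
```

Emit:
servo_tool(rows="0 -0.3 0 0 0 0;0 -0.6 0 0 0 0;0 -0.9 0 0 0 0;0 -0.9 0 0 0 0;0 -0.9 0 0 0 0")

```text
time_s: 13.65
tool_pos: [0.4474, 0.064, 0.1288]
orientation: [-0.001, 0.19, 0.982, -0.0]
contact_force: [-0.4, -0.3, -2.7]
opening: 0.0589
grip_force: 30.0
```

Emit:
servo_tool(rows="0 -0.9 0 0 0 0;0 -0.9 0 0 0 0;0 -0.9 0 0 0 0;0 -0.9 0 0 0 0;0 -0.9 0 0 0 0")

```text
time_s: 14.07
tool_pos: [0.4473, -0.0486, 0.1288]
orientation: [-0.001, 0.191, 0.982, 0.0]
contact_force: [0.0, 0.5, -2.6]
opening: 0.0588
grip_force: 30.0
```

Emit:
servo_tool(rows="0.1 -0.9 0 0 0 0;0.1 -0.9 0 0 0 0;0.1 -0.9 0 0 0 0;0.1 -0.9 0 0 0 0;0.1 -0.9 0 0 0 0")

```text
time_s: 14.48
tool_pos: [0.4598, -0.1609, 0.1287]
orientation: [-0.001, 0.191, 0.982, 0.0]
contact_force: [-0.2, -0.4, -1.8]
opening: 0.0588
grip_force: 30.0
```

Emit:
servo_tool(rows="0.1 -0.9 0 0 0 0;0.1 -0.9 0 0 0 0;0.1 -0.9 0 0 0 0;0.1 -0.9 0 0 0 0;0.1 -0.9 0 0 0 0")

```text
time_s: 14.9
tool_pos: [0.4723, -0.2733, 0.1285]
orientation: [-0.001, 0.191, 0.982, 0.001]
contact_force: [0.7, 0.5, -2.1]
opening: 0.0588
grip_force: 30.0
```

Emit:
servo_tool(rows="0.1 -0.9 0 0 0 0;0.1 -0.9 0 0 0 0;0 -0.9 0 0 0 0;0 -0.9 0 0 0 0;0 -0.9 0 0 0 0")

```text
time_s: 15.32
tool_pos: [0.4773, -0.3856, 0.1282]
orientation: [-0.001, 0.191, 0.982, 0.001]
contact_force: [0.3, -0.4, -3.6]
opening: 0.0588
grip_force: 30.0
```

Emit:
servo_tool(rows="0 -0.9 0 0 0 0;0 -0.5 0 0 0 0;0 -0.2 0 0 0 0;0 0 0 0 0 0;0 0 0 0 0 0")

```text
time_s: 15.73
tool_pos: [0.4782, -0.4238, 0.1295]
orientation: [-0.001, 0.191, 0.982, 0.001]
contact_force: [0.1, -0.0, -0.8]
opening: 0.059
grip_force: 30.0
```

Emit:
servo_tool(rows="0 0 0 0 0 0;0 0 0 0 0 0;0 0 0 0 0 0;0 0 0 0 0 0;0 0 0 0 0 0")

```text
time_s: 16.15
tool_pos: [0.4786, -0.4243, 0.1305]
orientation: [0.0, 0.19, 0.982, -0.0]
contact_force: [-0.4, -0.3, -2.6]
opening: 0.0587
grip_force: 30.0
```

```bash
python3 snap.py cad1 scene .48 -.40 .07 80
```

```text
(no output)
```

View pics/cad1.png

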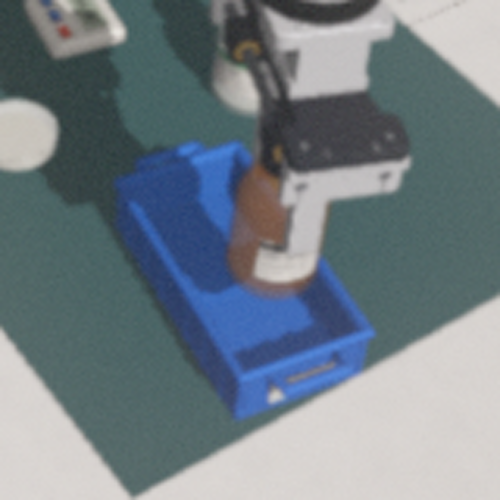

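The amber bottle hangs upright over the far bay of the caddy, around crop px (275,240). I'll lower it now.

Emit:
servo_tool(rows="0 -0.1 -0.5 0 0 0;0 0 -0.8 0 0 0;0 0 -0.8 0 0 0;0 0 -0.5 0 0 0;0 0 -0.2 0 0 0")

```text
time_s: 16.62
tool_pos: [0.4769, -0.4258, 0.0562]
orientation: [-0.003, 0.191, 0.982, 0.002]
contact_force: [0.3, 0.8, -3.4]
opening: 0.0594
grip_force: 30.0
```

Emit:
servo_tool(rows="0 0 0 0 0 0;0 0 0 0 0 0;0 0 0 0 0 0;0 0 0 0 0 0;0 0 0 0 0 0")

```text
time_s: 17.03
tool_pos: [0.4791, -0.4279, 0.0618]
orientation: [0.001, 0.191, 0.982, -0.001]
contact_force: [0.2, 0.4, -2.5]
opening: 0.0589
grip_force: 30.0
```

Emit:
servo_tool(rows="0 0 -0.08 0 0 0;0 0 0 0 0 0;0 0 0 0 0 0;0 0 0 0 0 0;0 0 0 0 0 0")

```text
time_s: 17.45
tool_pos: [0.4784, -0.4273, 0.0582]
orientation: [0.0, 0.191, 0.982, 0.0]
contact_force: [0.2, 0.7, -2.8]
opening: 0.059
grip_force: 30.0
```

Emit:
servo_tool(rows="0 0 -0.04 0 0 0;0 0 0 0 0 0;0 0 0 0 0 0;0 0 0 0 0 0;0 0 0 0 0 0")

```text
time_s: 17.87
tool_pos: [0.4785, -0.4273, 0.0573]
orientation: [0.0, 0.191, 0.982, 0.0]
contact_force: [0.2, -0.2, -3.3]
opening: 0.0591
grip_force: 30.0
```

Emit:
servo_tool(rows="0 0 -0.06 0 0 0;0 0 0 0 0 0;0 0 0 0 0 0;0 0 0 0 0 0;0 0 0 0 0 0")

```text
time_s: 18.28
tool_pos: [0.4784, -0.4272, 0.0557]
orientation: [-0.0, 0.191, 0.982, 0.0]
contact_force: [0.5, 0.1, -3.2]
opening: 0.0587
grip_force: 30.0
```

Emit:
servo_tool(rows="0 0 -0.05 0 0 0;0 0 0 0 0 0;0 0 0 0 0 0;0 0 0 0 0 0;0 0 0 0 0 0")

```text
time_s: 18.7
tool_pos: [0.4787, -0.4275, 0.0553]
orientation: [0.0, 0.191, 0.982, -0.0]
contact_force: [-0.7, 1.0, 2.4]
opening: 0.0589
grip_force: 30.0
```

Emit:
servo_tool(rows="0 0 0 0 0 0;0 0 0 0 0 0;0 0 0 0 0 0;0 0 0 0 0 0;0 0 0 0 0 0", gripper=0.9)

```text
time_s: 19.12
tool_pos: [0.4784, -0.4272, 0.0543]
orientation: [-0.0, 0.191, 0.982, 0.0]
contact_force: [0.6, 0.8, 0.0]
opening: 0.0841
grip_force: 0.0
```

Emit:
servo_tool(rows="0 0 0.3 0 0 0;0 0 0.8 0 0 0;0 0 1 0 0 0;0 0 1 0 0 0;0 0 0.9 0 0 0")

```text
time_s: 19.53
tool_pos: [0.4786, -0.4274, 0.1567]
orientation: [0.001, 0.191, 0.982, -0.0]
contact_force: [1.1, -1.2, -1.0]
opening: 0.0846
grip_force: 0.0
```

Emit:
servo_tool(rows="0.5 0.7 0 0 0 0;0.6 0.85 0 0 0 0;0.6 0.85 0 0 0 0;0.6 0.85 0 0 0 0;0.6 0.85 0 0 0 0", gripper=1)

```text
time_s: 19.95
tool_pos: [0.5516, -0.3239, 0.1554]
orientation: [0.0, 0.191, 0.982, -0.0]
contact_force: [-0.2, 0.7, -0.7]
opening: 0.0937
grip_force: 0.0
```

Emit:
servo_tool(rows="0.6 0.85 0 0 0 0;0.6 0.85 0 0 0 0;0.6 0.85 0 0 0 0;0.6 0.85 0 0 0 0;0.45 0.6 0 0 0 0")

```text
time_s: 20.37
tool_pos: [0.6234, -0.2227, 0.1552]
orientation: [0.0, 0.19, 0.982, 0.0]
contact_force: [1.1, 0.2, -0.3]
opening: 0.0944
grip_force: 0.0
```

Emit:
servo_tool(rows="0 0 0 0 0 0;0 0 0 0 0 0;0 0 0 0 0 0;0 0 0 0 0 0;0 0 0 0 0 0")

```text
time_s: 20.78
tool_pos: [0.6216, -0.2259, 0.1547]
orientation: [0.0, 0.192, 0.981, -0.0]
contact_force: [0.2, 0.4, 0.4]
opening: 0.0941
grip_force: 0.0
```

```bash
python3 chk.py .478,-.427,.119 .622,-.2245,.120 .509,.336,.149
```

```text
scene .478,-.427,.119 260 [ 0.4788 -0.4273  0.1177] zmed 0.1188
scene .622,-.2245,.120 156 [ 0.6215 -0.224   0.1177] zmed 0.1188
scene .509,.336,.149 108 [0.505  0.3368 0.1481] zmed 0.1482
top .478,-.427,.119 281 [ 0.4787 -0.4268  0.1158] zmed 0.1163
top .622,-.2245,.120 8 [ 0.6162 -0.2402  0.1168] zmed 0.1174
top .509,.336,.149 358 [0.5077 0.338  0.1474] zmed 0.1468
```

Emit:
servo_tool(rows="0 0 -0.6 0 0 0;0 0 -1 0 0 0;0 0 -1 0 0 0;0 0 -1 0 0 0;0 0 -0.5 0 0 0")

```text
time_s: 21.3
tool_pos: [0.62, -0.2244, 0.0481]
orientation: [-0.003, 0.191, 0.982, 0.001]
contact_force: [1.5, -0.1, -1.1]
opening: 0.0937
grip_force: 0.0
```

Emit:
servo_tool(rows="0 0 0 0 0 0;0 0 0 0 0 0;0 0 0 0 0 0;0 0 0 0 0 0;0 0 0 0 0 0")

```text
time_s: 21.72
tool_pos: [0.6234, -0.2253, 0.0543]
orientation: [0.002, 0.191, 0.982, -0.0]
contact_force: [0.4, -0.8, -0.4]
opening: 0.0944
grip_force: 0.0
```

Emit:
servo_tool(rows="0 0 0 0 0 0;0 0 0 0 0 0;0 0 0 0 0 0;0 0 0 0 0 0;0 0 0 0 0 0", gripper=0)

```text
time_s: 22.13
tool_pos: [0.6222, -0.2247, 0.052]
orientation: [0.0, 0.191, 0.982, 0.0]
contact_force: [0.3, 0.7, -0.1]
opening: 0.0642
grip_force: 0.5
```

Emit:
servo_tool(rows="0 0 0 0 0 0;0 0 0 0 0 0;0 0 0 0 0 0;0 0 0 0 0 0;0 0 0 0 0 0")

```text
time_s: 22.55
tool_pos: [0.6222, -0.2246, 0.052]
orientation: [0.0, 0.191, 0.982, 0.0]
contact_force: [0.8, 0.1, 0.7]
opening: 0.0616
grip_force: 30.0
```

Emit:
servo_tool(rows="0 0 0.3 0 0 0;0 0 0.7 0 0 0;0 0 0.8 0 0 0;0 0 0.8 0 0 0;0 0 0.6 0 0 0")

```text
time_s: 22.97
tool_pos: [0.6223, -0.2251, 0.1339]
orientation: [0.001, 0.191, 0.982, -0.0]
contact_force: [0.8, -0.1, -1.1]
opening: 0.0616
grip_force: 30.0
```

Emit:
servo_tool(rows="-0.3 -0.26 0 0 0 0;-0.6 -0.52 0 0 0 0;-0.8 -0.7 0 0 0 0;-0.8 -0.7 0 0 0 0;-0.8 -0.7 0 0 0 0")

```text
time_s: 23.38
tool_pos: [0.5375, -0.2973, 0.1304]
orientation: [-0.001, 0.191, 0.982, 0.0]
contact_force: [0.4, 0.1, -2.0]
opening: 0.0617
grip_force: 30.0
```

Emit:
servo_tool(rows="-0.8 -0.7 0 0 0 0;-0.6 -0.5 0 0 0 0;-0.4 -0.3 0 0 0 0;-0.1 -0.08 0 0 0 0;0 0 0 0 0 0")

```text
time_s: 23.8
tool_pos: [0.4913, -0.3365, 0.1313]
orientation: [-0.0, 0.191, 0.981, 0.0]
contact_force: [-0.1, 0.9, -1.5]
opening: 0.0618
grip_force: 30.0
```

Emit:
servo_tool(rows="0 0 0 0 0 0;0 0 0 0 0 0;0 0 0 0 0 0;0 0 0 0 0 0;0 0 0 0 0 0")

```text
time_s: 24.22
tool_pos: [0.4927, -0.3357, 0.1319]
orientation: [-0.0, 0.19, 0.982, 0.0]
contact_force: [-0.8, -0.1, -1.1]
opening: 0.0619
grip_force: 30.0
```

```bash
python3 snap.py cad2 scene .48 -.38 .08 80
```

```text
(no output)
```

View pics/cad2.png

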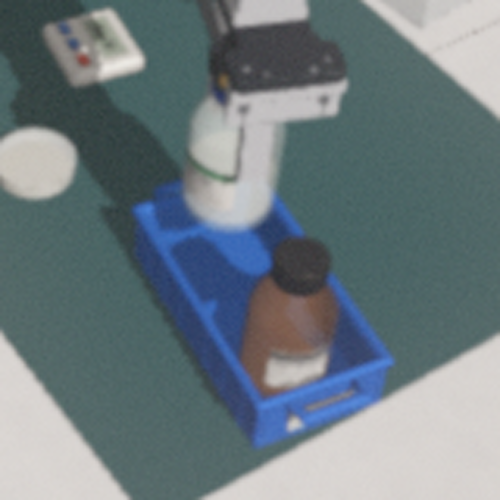

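The amber bottle stands in the far bay at crop px (290,330), and the buffer bottle hangs over the near bay at (235,170). I'll lower the buffer bottle.

Emit:
servo_tool(rows="0 0 -0.5 0 0 0;0 0 -0.8 0 0 0;0 0 -0.8 0 0 0;0 0 -0.5 0 0 0;0 0 -0.25 0 0 0")

```text
time_s: 24.68
tool_pos: [0.4907, -0.3349, 0.0572]
orientation: [-0.002, 0.191, 0.982, 0.001]
contact_force: [-0.3, 0.1, -2.2]
opening: 0.0619
grip_force: 30.0
```

Emit:
servo_tool(rows="0 0 0 0 0 0;0 0 0 0 0 0;0 0 0 0 0 0;0 0 0 0 0 0;0 0 0 0 0 0")

```text
time_s: 25.1
tool_pos: [0.4928, -0.3368, 0.0619]
orientation: [0.001, 0.191, 0.982, -0.0]
contact_force: [-0.4, -0.3, -2.2]
opening: 0.0617
grip_force: 30.0
```

Emit:
servo_tool(rows="0 0 -0.06 0 0 0;0 0 0 0 0 0;0 0 0 0 0 0;0 0 0 0 0 0;0 0 0 0 0 0")

```text
time_s: 25.52
tool_pos: [0.4922, -0.3363, 0.0592]
orientation: [-0.0, 0.191, 0.982, 0.0]
contact_force: [-0.4, 0.2, -2.2]
opening: 0.0615
grip_force: 30.0
```

Emit:
servo_tool(rows="0 0 -0.06 0 0 0;0 0 0 0 0 0;0 0 0 0 0 0;0 0 0 0 0 0;0 0 0 0 0 0")

```text
time_s: 25.93
tool_pos: [0.4922, -0.3363, 0.0577]
orientation: [0.0, 0.191, 0.982, 0.0]
contact_force: [-0.5, -0.5, -1.8]
opening: 0.0616
grip_force: 30.0
```

Emit:
servo_tool(rows="0 0 -0.06 0 0 0;0 0 0 0 0 0;0 0 0 0 0 0;0 0 0 0 0 0;0 0 0 0 0 0")

```text
time_s: 26.35
tool_pos: [0.4926, -0.3365, 0.0568]
orientation: [0.001, 0.191, 0.982, -0.0]
contact_force: [-0.0, -0.6, 2.1]
opening: 0.0613
grip_force: 30.0
```

Emit:
servo_tool(rows="0 0 0 0 0 0;0 0 0 0 0 0;0 0 0 0 0 0;0 0 0 0 0 0;0 0 0 0 0 0", gripper=0.8)

```text
time_s: 26.77
tool_pos: [0.4921, -0.3362, 0.056]
orientation: [-0.0, 0.191, 0.982, 0.0]
contact_force: [0.1, -0.2, 0.2]
opening: 0.0752
grip_force: 0.0
```

Emit:
servo_tool(rows="0 0 0.3 0 0 0;0 0 0.8 0 0 0;0 0 1 0 0 0;0 0 1 0 0 0;0 0 1 0 0 0")

```text
time_s: 27.18
tool_pos: [0.4921, -0.3362, 0.1603]
orientation: [0.0, 0.191, 0.982, 0.0]
contact_force: [0.5, -1.8, 0.3]
opening: 0.0748
grip_force: 0.0
```

Emit:
servo_tool(rows="-0.15 0.4 0 0 0 0;-0.3 0.85 0 0 0 0;-0.3 0.85 0 0 0 0;-0.3 0.85 0 0 0 0;-0.3 0.85 0 0 0 0", gripper=1)

```text
time_s: 27.6
tool_pos: [0.4575, -0.2397, 0.158]
orientation: [-0.0, 0.191, 0.982, 0.0]
contact_force: [0.2, 0.5, -0.2]
opening: 0.094
grip_force: 0.0
```

Emit:
servo_tool(rows="-0.3 0.85 0 0 0 0;-0.3 0.85 0 0 0 0;-0.23 0.6 0 0 0 0;-0.1 0.27 0 0 0 0;0 0 0 0 0 0")

```text
time_s: 28.02
tool_pos: [0.4346, -0.1756, 0.1586]
orientation: [-0.0, 0.19, 0.982, 0.0]
contact_force: [-0.3, -0.6, 0.2]
opening: 0.0942
grip_force: 0.0
```

Emit:
servo_tool(rows="0 0 -0.5 0 0 0;0 0 -1 0 0 0;0 0 -1 0 0 0;0 0 -1 0 0 0;0 0 -0.7 0 0 0")

```text
time_s: 28.43
tool_pos: [0.4343, -0.1773, 0.0511]
orientation: [-0.001, 0.191, 0.982, 0.0]
contact_force: [0.1, 0.2, -0.3]
opening: 0.0941
grip_force: 0.0
```

Emit:
servo_tool(rows="0 0 0 0 0 0;0 0 0 0 0 0;0 0 0 0 0 0;0 0 0 0 0 0;0 0 0 0 0 0")

```text
time_s: 28.85
tool_pos: [0.4363, -0.1778, 0.0554]
orientation: [0.002, 0.191, 0.982, -0.0]
contact_force: [0.2, 0.1, 0.5]
opening: 0.094
grip_force: 0.0
```

```bash
python3 chk.py .492,-.336,.125 .478,-.427,.119 .435,-.177,.016 .421,.011,.016
```

```text
scene .492,-.336,.125 224 [ 0.4907 -0.3365  0.123 ] zmed 0.1239
scene .478,-.427,.119 256 [ 0.4792 -0.4264  0.1174] zmed 0.119
scene .435,-.177,.016 345 [ 0.4363 -0.1773  0.0151] zmed 0.0161
scene .421,.011,.016 361 [0.421  0.0109 0.0156] zmed 0.0163
top .492,-.336,.125 282 [ 0.4922 -0.3364  0.1222] zmed 0.1223
top .478,-.427,.119 278 [ 0.4785 -0.4266  0.1162] zmed 0.1165
top .435,-.177,.016 71 [ 0.4432 -0.1601  0.0137] zmed 0.0143
top .421,.011,.016 602 [0.4202 0.0112 0.0148] zmed 0.0144
```

Emit:
servo_tool(rows="0 0 -0.4 0 0 0;0 0 -0.5 0 0 0;0 0 -0.4 0 0 0;0 0 -0.2 0 0 0;0 0 -0.1 0 0 0")

```text
time_s: 29.37
tool_pos: [0.4343, -0.1765, 0.0122]
orientation: [-0.001, 0.191, 0.982, 0.0]
contact_force: [-0.8, -0.3, 0.0]
opening: 0.0941
grip_force: 0.0
```

Emit:
servo_tool(rows="0 0 0 0 0 0;0 0 0 0 0 0;0 0 0 0 0 0;0 0 0 0 0 0;0 0 0 0 0 0")

```text
time_s: 29.78
tool_pos: [0.4356, -0.1772, 0.0143]
orientation: [0.001, 0.191, 0.982, -0.0]
contact_force: [0.6, 0.1, 0.1]
opening: 0.0939
grip_force: 0.0
```

Emit:
servo_tool(rows="0 0 0 0 0 0;0 0 0 0 0 0;0 0 0 0 0 0;0 0 0 0 0 0;0 0 0 0 0 0")

```text
time_s: 30.2
tool_pos: [0.4352, -0.177, 0.0138]
orientation: [-0.0, 0.191, 0.982, 0.0]
contact_force: [-0.0, 0.1, -0.7]
opening: 0.0942
grip_force: 0.0
```

Emit:
servo_tool(rows="0 0 -0.14 0 0 0;0 0 -0.14 0 0 0;0 0 0 0 0 0;0 0 0 0 0 0;0 0 0 0 0 0")

```text
time_s: 30.62
tool_pos: [0.4351, -0.177, 0.0066]
orientation: [-0.0, 0.191, 0.982, 0.0]
contact_force: [0.1, -0.3, 0.7]
opening: 0.094
grip_force: 0.0
```

Emit:
servo_tool(rows="0 0 0 0 0 0;0 0 0 0 0 0;0 0 0 0 0 0;0 0 0 0 0 0;0 0 0 0 0 0", gripper=0)

```text
time_s: 31.03
tool_pos: [0.4353, -0.177, 0.0068]
orientation: [0.0, 0.191, 0.982, 0.0]
contact_force: [1.1, 0.3, -0.5]
opening: 0.0639
grip_force: 0.0
```

Emit:
servo_tool(rows="0 0 0 0 0 0;0 0 0 0 0 0;0 0 0 0 0 0;0 0 0 0 0 0;0 0 0 0 0 0")

```text
time_s: 31.45
tool_pos: [0.4352, -0.177, 0.0068]
orientation: [0.0, 0.191, 0.982, 0.0]
contact_force: [0.4, -0.0, 1.3]
opening: 0.0584
grip_force: 30.0
```

Emit:
servo_tool(rows="0 0 0.2 0 0 0;0 0 0.5 0 0 0;0 0 0.8 0 0 0;0 0 0.8 0 0 0;0 0 0.7 0 0 0")

```text
time_s: 31.87
tool_pos: [0.4353, -0.177, 0.0831]
orientation: [0.0, 0.191, 0.982, -0.0]
contact_force: [0.1, -0.5, 0.1]
opening: 0.0585
grip_force: 30.0
```

Emit:
servo_tool(rows="0 0 0.4 0 0 0;0 0 0.1 0 0 0;0 0 0 0 0 0;0 0 0 0 0 0;0 0 0 0 0 0")

```text
time_s: 32.28
tool_pos: [0.4343, -0.1765, 0.0928]
orientation: [-0.001, 0.191, 0.982, 0.0]
contact_force: [-0.1, 0.5, 0.5]
opening: 0.0587
grip_force: 30.0
```

```bash
python3 snap.py dish1 scene .435 -.177 .09 50
```

```text
(no output)
```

View pics/dish1.png

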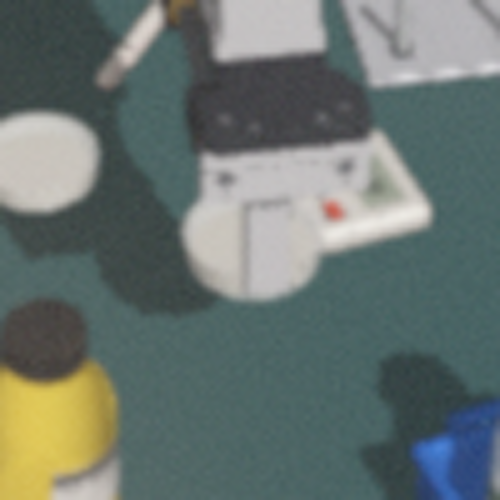

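Emit:
servo_tool(rows="0.3 0.24 0 0 0 0;0.6 0.48 0 0 0 0;0.85 0.68 0 0 0 0;0.85 0.68 0 0 0 0;0.85 0.68 0 0 0 0")

```text
time_s: 32.75
tool_pos: [0.5224, -0.1067, 0.0936]
orientation: [-0.0, 0.191, 0.982, 0.0]
contact_force: [0.0, -0.4, 0.4]
opening: 0.0583
grip_force: 30.0
```

Emit:
servo_tool(rows="0.85 0.68 0 0 0 0;0.85 0.68 0 0 0 0;0.85 0.68 0 0 0 0;0.85 0.68 0 0 0 0;0.85 0.68 0 0 0 0")

```text
time_s: 33.17
tool_pos: [0.6286, -0.0212, 0.0931]
orientation: [-0.001, 0.191, 0.982, 0.0]
contact_force: [0.7, -1.0, -0.2]
opening: 0.059
grip_force: 30.0
```

Emit:
servo_tool(rows="0.85 0.68 0 0 0 0;0.55 0.4 0 0 0 0;0.28 0.2 0 0 0 0;0 0 0 0 0 0;0 0 0 0 0 0")

```text
time_s: 33.58
tool_pos: [0.6692, 0.0092, 0.0933]
orientation: [-0.001, 0.19, 0.982, -0.0]
contact_force: [0.2, 0.0, 0.1]
opening: 0.059
grip_force: 30.0
```

Emit:
servo_tool(rows="0 0 0 0 0 0;0 0 0 0 0 0;0 0 0 0 0 0;0 0 0 0 0 0;0 0 0 0 0 0")

```text
time_s: 34.0
tool_pos: [0.6695, 0.0085, 0.0946]
orientation: [0.0, 0.191, 0.982, 0.0]
contact_force: [-0.8, 0.3, -0.1]
opening: 0.0586
grip_force: 30.0
```

```bash
python3 snap.py dish2 scene .67 .01 .05 45; python3 - <<'E'
from h import *
for n in['scene']:
    W=np.load(n+'_w.npy')
    m=(np.hypot(W[...,0]-.67,W[...,1]-.01)<.06)&(W[...,2]>.08)&(W[...,2]<.115); s=W[m]; print(len(s),s.min(0),s.max(0))
    for q in trace('petri_a',n):
        s=W[q['region']]; s=s[np.isfinite(s[:,0])]; print(q['score'],q['box'],np.median(s,0),s.min(0),s.max(0))
E
```

```text
268 [ 0.63813235 -0.03272458  0.08660614] [0.699751   0.04779804 0.11490733]
0.59 [273.7, 245.6, 23.9, 19.7] [0.41980281 0.0054577  0.01616168] [ 0.39082733 -0.02069054  0.00299631] [0.45277261 0.03986649 0.02460263]
0.47 [355.1, 191.7, 25.2, 18.3] [0.65581177 0.00497928 0.1043134 ] [ 0.63813235 -0.02469279  0.08660614] [0.699751   0.04072968 0.10973201]
0.39 [244.5, 143.8, 24.9, 46.0] [0.49765888 0.31747366 0.08857882] [0.47122211 0.29775813 0.00087744] [0.61354551 0.52890608 0.15282202]
```

View pics/dish2.png

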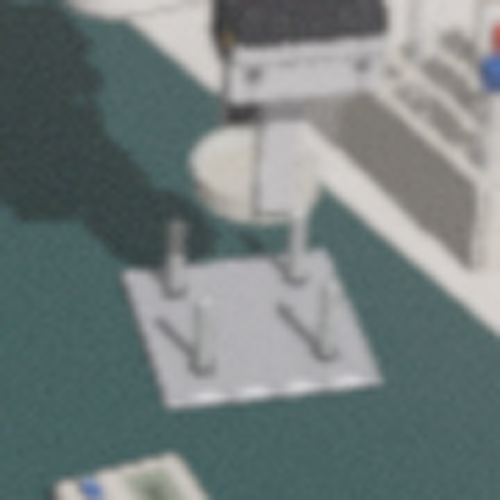

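The dish is level and centred over the stand, at crop px (255,175), with four rods below it. I'll lower it in steps.

Emit:
servo_tool(rows="0 0.04 -0.4 0 0 0;0 0 -0.5 0 0 0;0 0 -0.5 0 0 0;0 0 -0.4 0 0 0;0 0 -0.3 0 0 0")

```text
time_s: 34.52
tool_pos: [0.6682, 0.0102, 0.0385]
orientation: [-0.002, 0.191, 0.982, -0.0]
contact_force: [-0.7, 0.4, -0.4]
opening: 0.0585
grip_force: 30.0
```

Emit:
servo_tool(rows="0 0 -0.3 0 0 0;0 0 -0.3 0 0 0;0 0 -0.2 0 0 0;0 0 -0.1 0 0 0;0 0 0 0 0 0")

```text
time_s: 34.93
tool_pos: [0.6694, 0.01, 0.0185]
orientation: [-0.0, 0.191, 0.982, -0.0]
contact_force: [-1.0, -0.5, -0.5]
opening: 0.0587
grip_force: 30.0
```

Emit:
servo_tool(rows="0 0 0 0 0 0;0 0 0 0 0 0;0 0 0 0 0 0;0 0 0 0 0 0;0 0 0 0 0 0")

```text
time_s: 35.35
tool_pos: [0.67, 0.01, 0.0197]
orientation: [0.0, 0.191, 0.982, 0.0]
contact_force: [0.8, 0.1, -0.7]
opening: 0.0589
grip_force: 30.0
```

Emit:
servo_tool(rows="0 0 -0.1 0 0 0;0 0 -0.1 0 0 0;0 0 0 0 0 0;0 0 0 0 0 0;0 0 0 0 0 0")

```text
time_s: 35.77
tool_pos: [0.6696, 0.01, 0.014]
orientation: [-0.0, 0.191, 0.982, 0.0]
contact_force: [-0.2, 0.7, 0.5]
opening: 0.0585
grip_force: 30.0
```

Emit:
servo_tool(rows="0 0 -0.06 0 0 0;0 0 0 0 0 0;0 0 0 0 0 0;0 0 0 0 0 0;0 0 0 0 0 0")

```text
time_s: 36.18
tool_pos: [0.6698, 0.01, 0.0129]
orientation: [0.0, 0.191, 0.982, 0.0]
contact_force: [0.7, 0.2, -0.4]
opening: 0.0583
grip_force: 30.0
```

Emit:
servo_tool(rows="0 0 -0.04 0 0 0;0 0 0 0 0 0;0 0 0 0 0 0;0 0 0 0 0 0;0 0 0 0 0 0")

```text
time_s: 36.6
tool_pos: [0.6699, 0.01, 0.0128]
orientation: [0.0, 0.191, 0.982, 0.0]
contact_force: [-1.8, -0.7, 6.2]
opening: 0.0589
grip_force: 30.0
```

Emit:
servo_tool(rows="0 0 0.04 0 0 0;0 0 0 0 0 0;0 0 0 0 0 0;0 0 0 0 0 0;0 0 0 0 0 0", gripper=1)

```text
time_s: 37.02
tool_pos: [0.6694, 0.01, 0.0121]
orientation: [-0.0, 0.191, 0.982, -0.0]
contact_force: [1.1, -0.5, 0.3]
opening: 0.0887
grip_force: 0.0
```

Emit:
servo_tool(rows="0 0 0.3 0 0 0;0 0 0.8 0 0 0;0 0 1 0 0 0;0 0 1 0 0 0;0 0 0.6 0 0 0")

```text
time_s: 37.43
tool_pos: [0.671, 0.0099, 0.1092]
orientation: [0.002, 0.191, 0.982, 0.0]
contact_force: [0.9, -0.9, 0.6]
opening: 0.0941
grip_force: 0.0
```

Emit:
servo_tool(rows="-0.5 0 0 0 0 0;-1 0 0 0 0 0;-1 0 0 0 0 0;-1 0 0 0 0 0;-1 0 0 0 0 0")

```text
time_s: 37.85
tool_pos: [0.5562, 0.01, 0.1058]
orientation: [0.0, 0.191, 0.982, 0.0]
contact_force: [0.2, 0.5, -0.2]
opening: 0.0939
grip_force: 0.0
```

Emit:
servo_tool(rows="-1 0 0 0 0 0;-1 0 0 0 0 0;-1 0 0 0 0 0;-1 0 0 0 0 0;-0.9 0.04 0 0 0 0")

```text
time_s: 38.27
tool_pos: [0.4334, 0.011, 0.1058]
orientation: [0.0, 0.191, 0.982, 0.0]
contact_force: [-0.5, -0.1, -0.3]
opening: 0.0936
grip_force: 0.0
```

Emit:
servo_tool(rows="-0.5 0 -0.3 0 0 0;0 0 -0.6 0 0 0;0 0 -0.8 0 0 0;0 0 -0.6 0 0 0;0 0 -0.4 0 0 0")

```text
time_s: 38.68
tool_pos: [0.4214, 0.0111, 0.0369]
orientation: [-0.0, 0.191, 0.982, 0.0]
contact_force: [-0.0, 0.6, 0.1]
opening: 0.0937
grip_force: 0.0
```

Emit:
servo_tool(rows="0 0 0 0 0 0;0 0 0 0 0 0;0 0 0 0 0 0;0 0 0 0 0 0;0 0 0 0 0 0")

```text
time_s: 39.1
tool_pos: [0.4231, 0.0109, 0.0388]
orientation: [0.001, 0.191, 0.982, 0.0]
contact_force: [-0.3, -0.4, 0.6]
opening: 0.0943
grip_force: 0.0
```

```bash
python3 chk.py .67,.01,.022 .421,.011,.016; python3 -c "
from h import *
print(r.read_state()['tool_pos'])"
```

```text
scene .67,.01,.022 283 [0.6723 0.009  0.0218] zmed 0.0227
scene .421,.011,.016 252 [0.4213 0.0111 0.0147] zmed 0.0163
top .67,.01,.022 592 [0.6726 0.0055 0.0211] zmed 0.0206
[0.42276634 0.01094785 0.03845265]
```

Emit:
servo_tool(rows="-0.04 0 -0.3 0 0 0;0 0 -0.3 0 0 0;0 0 -0.2 0 0 0;0 0 -0.15 0 0 0;0 0 -0.1 0 0 0")

```text
time_s: 39.62
tool_pos: [0.4205, 0.0111, 0.0104]
orientation: [-0.001, 0.191, 0.982, -0.0]
contact_force: [0.4, -0.1, 1.2]
opening: 0.0939
grip_force: 0.0
```

Emit:
servo_tool(rows="0 0 0 0 0 0;0 0 0 0 0 0;0 0 0 0 0 0;0 0 0 0 0 0;0 0 0 0 0 0")

```text
time_s: 40.03
tool_pos: [0.4215, 0.011, 0.0118]
orientation: [0.0, 0.191, 0.982, 0.0]
contact_force: [0.0, 0.0, 0.5]
opening: 0.0936
grip_force: 0.0
```

Emit:
servo_tool(rows="0 0 -0.1 0 0 0;0 0 -0.1 0 0 0;0 0 0 0 0 0;0 0 0 0 0 0;0 0 0 0 0 0")

```text
time_s: 40.45
tool_pos: [0.4211, 0.011, 0.0064]
orientation: [-0.0, 0.191, 0.982, 0.0]
contact_force: [0.0, -0.4, -1.0]
opening: 0.0937
grip_force: 0.0
```

Emit:
servo_tool(rows="0 0 0 0 0 0;0 0 0 0 0 0;0 0 0 0 0 0;0 0 0 0 0 0;0 0 0 0 0 0", gripper=0)

```text
time_s: 40.87
tool_pos: [0.4213, 0.011, 0.0065]
orientation: [0.0, 0.191, 0.982, 0.0]
contact_force: [-0.2, -0.1, 0.1]
opening: 0.0638
grip_force: 0.0
```

Emit:
servo_tool(rows="0 0 0 0 0 0;0 0 0 0 0 0;0 0 0 0 0 0;0 0 0 0 0 0;0 0 0 0 0 0")

```text
time_s: 41.28
tool_pos: [0.4212, 0.011, 0.0065]
orientation: [0.0, 0.191, 0.982, 0.0]
contact_force: [-1.8, -0.3, 0.5]
opening: 0.0587
grip_force: 30.0
```

Emit:
servo_tool(rows="0 0 0.2 0 0 0;0 0 0.5 0 0 0;0 0 0.9 0 0 0;0 0 1 0 0 0;0 0 0.9 0 0 0")

```text
time_s: 41.7
tool_pos: [0.421, 0.011, 0.0953]
orientation: [-0.0, 0.191, 0.982, 0.0]
contact_force: [0.7, 0.2, 0.4]
opening: 0.0583
grip_force: 30.0
```

Emit:
servo_tool(rows="0.3 0 0 0 0 0;0.6 0 0 0 0 0;0.9 0 0 0 0 0;0.9 0 0 0 0 0;0.9 0 0 0 0 0")

```text
time_s: 42.12
tool_pos: [0.512, 0.0111, 0.093]
orientation: [-0.0, 0.191, 0.982, 0.0]
contact_force: [0.5, -0.3, -0.4]
opening: 0.0586
grip_force: 30.0
```

Emit:
servo_tool(rows="0.9 0 0 0 0 0;0.9 0 0 0 0 0;0.9 0 0 0 0 0;0.9 0 0 0 0 0;0.9 0 0 0 0 0")

```text
time_s: 42.53
tool_pos: [0.6246, 0.0111, 0.0923]
orientation: [-0.001, 0.191, 0.982, -0.0]
contact_force: [-0.3, -0.3, 0.6]
opening: 0.0584
grip_force: 30.0
```

Emit:
servo_tool(rows="0.9 -0.04 0 0 0 0;0.6 0 0 0 0 0;0.35 0 0 0 0 0;0 0 0 0 0 0;0 0 0 0 0 0")

```text
time_s: 42.95
tool_pos: [0.6696, 0.01, 0.0922]
orientation: [-0.001, 0.191, 0.982, -0.0]
contact_force: [0.3, -0.1, -0.4]
opening: 0.0586
grip_force: 30.0
```

Emit:
servo_tool(rows="0 0 0 0 0 0;0 0 0 0 0 0;0 0 0 0 0 0;0 0 0 0 0 0;0 0 0 0 0 0")

```text
time_s: 43.37
tool_pos: [0.6698, 0.01, 0.0944]
orientation: [0.0, 0.191, 0.982, 0.0]
contact_force: [0.2, -0.6, -0.6]
opening: 0.0588
grip_force: 30.0
```

```bash
python3 snap.py dish3 scene .67 .01 .05 45
```

```text
(no output)
```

View pics/dish3.png

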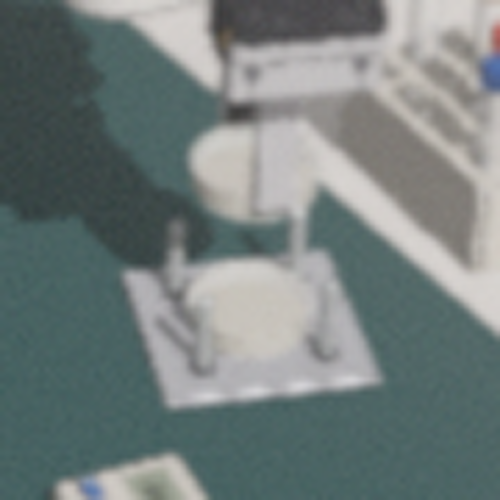

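The first dish lies flat between the rods at crop px (250,305), with the second level above it at (255,170). I'll lower the second.

Emit:
servo_tool(rows="0 0 -0.4 0 0 0;0 0 -0.6 0 0 0;0 0 -0.5 0 0 0;0 0 -0.4 0 0 0;0 0 -0.3 0 0 0")

```text
time_s: 43.83
tool_pos: [0.6689, 0.0101, 0.0365]
orientation: [-0.001, 0.191, 0.982, -0.0]
contact_force: [-0.0, -0.2, -1.3]
opening: 0.0586
grip_force: 30.0
```

Emit:
servo_tool(rows="0 0 -0.16 0 0 0;0 0 0 0 0 0;0 0 0 0 0 0;0 0 0 0 0 0;0 0 0 0 0 0")

```text
time_s: 44.25
tool_pos: [0.6707, 0.01, 0.0361]
orientation: [0.001, 0.191, 0.982, 0.0]
contact_force: [-0.5, 0.5, 0.5]
opening: 0.0585
grip_force: 30.0
```

Emit:
servo_tool(rows="0 0 -0.1 0 0 0;0 0 -0.06 0 0 0;0 0 0 0 0 0;0 0 0 0 0 0;0 0 0 0 0 0")

```text
time_s: 44.67
tool_pos: [0.6699, 0.01, 0.031]
orientation: [-0.0, 0.191, 0.982, 0.0]
contact_force: [0.0, 0.3, -0.6]
opening: 0.0588
grip_force: 30.0
```

Emit:
servo_tool(rows="0 0 -0.04 0 0 0;0 0 0 0 0 0;0 0 0 0 0 0;0 0 0 0 0 0;0 0 0 0 0 0")

```text
time_s: 45.08
tool_pos: [0.67, 0.01, 0.03]
orientation: [0.0, 0.191, 0.982, 0.0]
contact_force: [-0.1, 0.3, 0.4]
opening: 0.0583
grip_force: 30.0
```

Emit:
servo_tool(rows="0 0 -0.04 0 0 0;0 0 0 0 0 0;0 0 0 0 0 0;0 0 0 0 0 0;0 0 0 0 0 0")

```text
time_s: 45.5
tool_pos: [0.6699, 0.01, 0.029]
orientation: [-0.0, 0.191, 0.982, 0.0]
contact_force: [-0.8, 0.4, -1.1]
opening: 0.0586
grip_force: 30.0
```

Emit:
servo_tool(rows="0 0 -0.02 0 0 0;0 0 0 0 0 0;0 0 0 0 0 0;0 0 0 0 0 0;0 0 0 0 0 0")

```text
time_s: 45.92
tool_pos: [0.6701, 0.01, 0.0288]
orientation: [0.0, 0.191, 0.982, 0.0]
contact_force: [-0.7, 0.1, 1.6]
opening: 0.0582
grip_force: 30.0
```

Contact. Next I release, retreat and check everything.

Emit:
servo_tool(rows="0 0 0 0 0 0;0 0 0 0 0 0;0 0 0 0 0 0;0 0 0 0 0 0;0 0 0 0 0 0", gripper=1)

```text
time_s: 46.33
tool_pos: [0.6699, 0.01, 0.0282]
orientation: [-0.0, 0.191, 0.982, 0.0]
contact_force: [0.9, -1.1, 0.4]
opening: 0.0885
grip_force: 0.0
```

Emit:
servo_tool(rows="0 0 0.3 0 0 0;0 0 0.8 0 0 0;0 0 1 0 0 0;0 0 1 0 0 0;0 0 1 0 0 0")

```text
time_s: 46.75
tool_pos: [0.6699, 0.01, 0.1326]
orientation: [0.0, 0.191, 0.982, 0.0]
contact_force: [0.4, 0.0, -0.1]
opening: 0.094
grip_force: 0.0
```

Emit:
servo_tool(rows="-0.6 0 0 0 0 0;-1 0 0 0 0 0;-1 0 0 0 0 0;-1 0 0 0 0 0;-1 0 0 0 0 0")

```text
time_s: 47.17
tool_pos: [0.5539, 0.01, 0.1317]
orientation: [0.0, 0.191, 0.982, 0.0]
contact_force: [0.4, -0.6, 0.8]
opening: 0.0941
grip_force: 0.0
```

Emit:
servo_tool(rows="-1 0 0 0 0 0;-1 0 0 0 0 0;-1 0 0 0 0 0;-0.5 0 0 0 0 0;0 0 0 0 0 0")

```text
time_s: 47.58
tool_pos: [0.4656, 0.0101, 0.1319]
orientation: [0.0, 0.191, 0.982, 0.0]
contact_force: [-0.1, 0.7, -0.8]
opening: 0.0936
grip_force: 0.0
```

```bash
python3 chk.py .67,.01,.038 .509,.336,.149 .478,-.427,.119 .492,-.336,.125; python3 - <<'E'
from h import *
for n in('scene','top'):
    p,d=eyes.capture(n); W=world(n,d)
    if n=='scene': cv2.imwrite('pics/final.png',cv2.resize(p[130:410,170:460,::-1],None,fx=2.07,fy=2.07,interpolation=cv2.INTER_CUBIC))
    for o in('lab_timer','marker'):
        for q in trace(o,n)[:1]:
            s=W[q['region']]; s=s[np.isfinite(s[:,0])]; print(n,o,q['box'],np.median(s,0).round(3))
E
```

```text
scene .67,.01,.038 302 [0.6714 0.0103 0.0376] zmed 0.0389
scene .509,.336,.149 109 [0.5069 0.3374 0.1474] zmed 0.1481
scene .478,-.427,.119 251 [ 0.4787 -0.4264  0.1174] zmed 0.1188
scene .492,-.336,.125 227 [ 0.4915 -0.3358  0.123 ] zmed 0.1237
top .67,.01,.038 614 [0.6727 0.0064 0.0385] zmed 0.0367
top .509,.336,.149 354 [0.5076 0.3384 0.1463] zmed 0.147
top .478,-.427,.119 278 [ 0.4787 -0.4267  0.1163] zmed 0.1164
top .492,-.336,.125 294 [ 0.4921 -0.3372  0.1221] zmed 0.1222
scene lab_timer [332.2, 250.5, 32.0, 21.7] [ 0.54  -0.096  0.018]
scene marker [295.9, 212.5, 23.2, 30.3] [0.529 0.081 0.011]
top lab_timer [361.7, 195.1, 17.8, 31.6] [ 0.542 -0.107  0.016]
```

View pics/final.png

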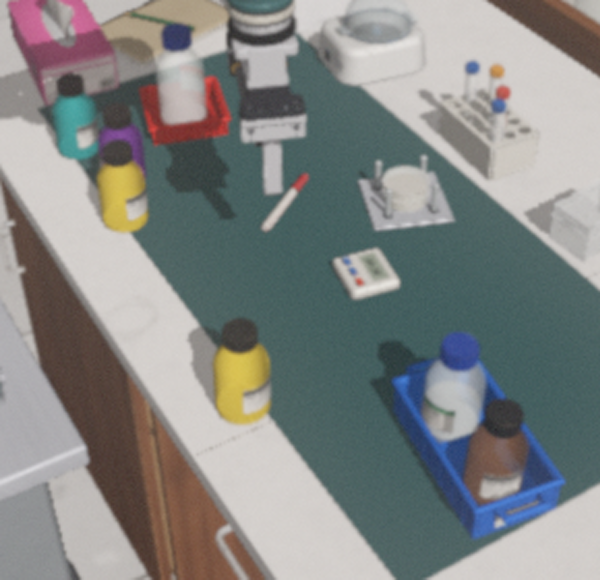

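The final picture shows everything in its carrier: ethanol at crop px (182,95), dishes at (407,190), buffer at (455,400) and amber at (497,460). The timer and marker have not moved and the gripper touches nothing, so I'm handing in.

```bash
python3 -c "
from workcell import r
print(r.sign_off())"
```

```text
the job is handed in; nothing more can be done
None
```

I handed the job in at about 48 s of the 118 s allowed: both dishes are stacked in the stand, amber and buffer each stand in a caddy bay, ethanol stands in the red tray, and the timer and marker are where they were; no verdict came back.

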